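Clamp the dispersing cup at the reactor bench

ROBOT

A 7-joint arm with a two-finger parallel gripper is mounted at the origin on the work surface. World frame = base frame: x ahead of the robot, y to its left, z up, the work surface at z = 0. Lengths are in m, angles in rad, forces in N, time in s.
With the tool pointing down it reaches from about 0.425 to 0.875 m from the base axis. Payload 8.4 kg.
Tool frame: the origin (TCP) lies on the centre line of the jaws, within the pads' length; the fingertips stand 8 mm ahead of it and the grasp point (between the pads) lies 11 mm behind it (bot.nose_length is the distance from the TCP to the fingertips, in m); y points along the fingers, x is the direction in which the jaws open and shut, and the axes are right-handed (so a half turn about y gives the same grasp; the last joint's range is limited). The gripper opens to 87 mm and grips with 3 to 60 N. Pads are 19 mm wide; open, the fingers measure 117 mm over their backs; the gripper's body (75 mm by 190 mm) begins 51 mm behind the grasp point.
Start: joints at [1.149, 0.333, 0.04, 1.465, -0.013, 1.343, -0.059], TCP at [0.206, -0.616, 0.231] pointing down, gripper open.
Joint ranges: [-2.58, 2.58], [-0.38, 2.09], [-1.3, 1.39], [0.25, 2.4], [-1.5, 4.64], [0.08, 2.09], [-2.65, 2.65]. Speed limits (rad/s): [2.22, 2.22, 2.79, 2.79, 3.14, 3.14, 3.14].

INTERFACE

Orientations are given as a rotation vector (axis times angle).
In Python, from bench import bot gives the robot as it stands.
- The arm moves only by the tool arm_command, never from a script. Its argument "motion" is one flat list of numbers, 5 for each row, row after row: the finger opening in mm, from 0 to 87, then the shift along the tool's x, y, z in units of 50 mm (1.0 is 50 mm), then the turn about the tool's y in units of 6 degrees (1.0 is 6 degrees). In form: [gripper, x, y, z, roll, gripper, x, y, z, roll, ...]. A call has 1 to 8 rows; each row is the pose to reach, as a shift and turn from the pose commanded when the call began, along the tool's axes at that moment; what a row does not reach only later rows make up. A row lasts 1/8 s, in which the tool goes at most 62.5 mm and 10.7 degrees, less where a joint would pass 70% of its speed; a pose out of reach is approached as far as the arm can. A call with a gripper value outside its range is refused whole. The fingers move at their own pace and stop on an object; the grip force is fixed at half the most. Time passes only in rows, so rows that repeat a pose let the fingers close. It gives the time, the measured TCP pose, the force and the opening at its end, in the units of the state.
- bot.observe(): the state, without advancing time (a new reading comes with each control period).
- bot.camera(name): name is "scene" or "side" or "wrist"; returns a dict with "img" (400x640x3 uint8, red, green, blue), "K" (3x3 intrinsics, pixels), "R" (3x3) and "t" (3): a world point X has camera coordinates R X + t; the wrist camera has in their place "tool_from_camera" (4x4, takes a point from camera to tool coordinates, whose origin is the TCP and whose axes are the tool frame's). Camera axes: x right, y down, z forward; pixel columns grow to the right and rows downward; lengths in m; the calibration is good to about 2 mm. A picture is of the moment at which its call begins: read the wrist's pose just before it. There is no depth.
- bot.finish_job(): hands the job in, once; it reports no verdict.
The state is a dict: "clock": time; "joint_positions": joint angles; "qvel": joint speeds; "tau": joint torques, N m; "ee_pos": TCP position; "eef_rot": TCP orientation; "contact_force": force on the tool from outside, world axes, zero at the start; "torque": the same for the moment, N m; "width": finger opening in m.
Only numpy, scipy, OpenCV 4.12 (cv2) and the standard library are available. Lean on these libraries where they do the work, as an engineer would, in place of code of your own. Each camera call takes 0.05 s, during which the arm holds its last target.

TASK

One of the two bar clamps on the lab bench has the lidded steel cup standing loosely between its jaws. Squeeze and release that clamp's trigger grip, as often as needed, until its jaws hold the cup firmly, then let go and leave it clamped and upright. Work the jaw only by the trigger grip, do not push it by hand, and leave the empty clamp as it is.

Things in the scene. Friction and masses are not known exactly. Their poses are not given: they have to be found in the camera images.
- squeeze_point (a point): Midway between the steel trigger and black handle of the loaded clamp: two level paddles, 18 to 54 mm above the bench, 62 mm over their outer faces (+-31 mm in y), this point 36 mm up. x: along the paddles to the head, 66 mm high, front 70 mm on; paddles end 27 and 48 mm behind. y: along the bar, the line to squeeze. Geared: both swing in equally, to 40 mm here (about 10 N), and spring back.
- jaw: The loaded clamp's sliding far jaw, a plate 104 x 12 x 50 mm on a toothed bar. Origin: centre of its rubber pad's face; axes as squeeze_point, from which it lies 157 mm in x, 117 to 135 in y. A full squeeze ratchets it 14 mm in -y and it stays. It meets the cup at y about 92, after 2 to 4 squeezes; once firm, 15 to 20 N a finger stalls short, a harder squeeze slips, and the jaw moves no more.
- cup: The lidded steel cup to be held, loose, 0.35 to 0.7 kg: an upright cylinder 60 mm across with a 68 mm flange 86 mm up and a small lid knob, 118 mm high in all. Origin at the centre of its underside (8 mm above the bench, on the clamp's plate), z up. It stands 3 to 8 mm off the fixed jaw, beside the clamp's grey head.
- spare_jaw_face (a point): Centre of the sliding jaw's pad face on the other, empty clamp, which is of the same kind and size as the loaded one and works in the same way; axes alike. 36 mm above the bench. To be left where it is.
Not all that is in view belongs to the job. Leave any blue look-alike of the cup alone.

How it is judged:
By the outcome, as a careful person would: the job done as asked, in the order asked, and still so for the second after the job is handed in, with the robot touching nothing.
It also fails if it takes over 48 s, if anything falls off the work surface, if the arm or the gripper's body presses on something with over 40 N, if the wrist force passes 120 N, or if a joint passes its speed limit or range.

## Working session

There is one attempt and no reset: what is moved stays moved. The work goes in short steps, Python scripts to look and compute and a tool call to move; the robot and the scene stay as the last step left them, time stands still between calls to the robot, and variables do not carry over. Pictures are saved under pics/ and viewed, and the job is handed in when it is done.

Besides the shell and the picture viewer there is one more tool, called after "Call:" in YAML: its name, and indented under it one key for each argument. arm_command: Moves the arm, as the interface text tells. Its arguments: {"type":"object","properties":{"motion":{"type":"array"}},"required":["motion"]}

```bash
mkdir -p pics; ls; python3 - <<'E'
from bench import bot
import cv2,pickle
s=bot.observe();print(s)
d={}
for n in ["scene","side","wrist"]:
    c=bot.camera(n);d[n]=c
    cv2.imwrite(f"pics/{n}0.png",c["img"][:,:,::-1])
    print(n,{k:v for k,v in c.items() if k!="img"})
pickle.dump((s,d),open("v0.pkl","wb"))
E
```

```text
pics
{'clock': 0.0, 'joint_positions': array([ 1.148852  ,  0.33390021,  0.039857  ,  1.46627939, -0.01339415,
        1.34330622, -0.05849764]), 'qvel': array([-3.39666980e-04,  2.96296027e-03, -1.00649398e-03, -2.00140566e-03,
        2.68177354e-04, -9.46270020e-06,  1.07125180e-03]), 'tau': array([-3.89545567e-04, -6.56357217e+01,  1.33502394e+00, -4.03797448e+01,
       -5.97555866e-02,  4.48640878e-02,  1.82537033e-04]), 'ee_pos': array([ 0.20599379, -0.61600632,  0.22966198]), 'eef_rot': array([-1.34389069,  0.96926255, -0.96697256]), 'contact_force': array([ 0.26655866, -0.83036742,  0.10214698]), 'torque': array([-0.02888528, -0.00138465, -0.02863725]), 'width': 0.08654472060494824}
scene {'K': array([[414.84258735,   0.        , 323.33522699],
       [  0.        , 414.84258735, 202.10954416],
       [  0.        ,   0.        ,   1.        ]]), 'R': array([[ 0.63072251,  0.77595376,  0.00921262],
       [ 0.54289955, -0.4327429 , -0.71971776],
       [-0.55448101,  0.45894372, -0.69420564]]), 't': array([-0.36122224, -0.3027514 ,  1.46829707])}
side {'K': array([[446.60207
[... 167 characters left out ...]
59081753, -0.00399811],
       [-0.35958265,  0.49637767, -0.7901326 ],
       [ 0.46880876, -0.63603762, -0.61292291]]), 't': array([0.46003942, 0.25943427, 1.04800527])}
wrist {'K': array([[280.68083152,   0.        , 317.69836535],
       [  0.        , 280.68083152, 196.2656727 ],
       [  0.        ,   0.        ,   1.        ]]), 'tool_from_camera': array([[ 9.99999395e-01, -2.31735002e-04, -1.07543142e-03,
        -1.36586471e-03],
       [ 9.80407727e-04, -2.55734207e-01,  9.66746634e-01,
        -1.54587294e-01],
       [-4.99053634e-04, -9.66747103e-01, -2.55733825e-01,
         7.07077754e-02],
       [ 0.00000000e+00,  0.00000000e+00,  0.00000000e+00,
         1.00000000e+00]])}
```

View pics/scene0.png

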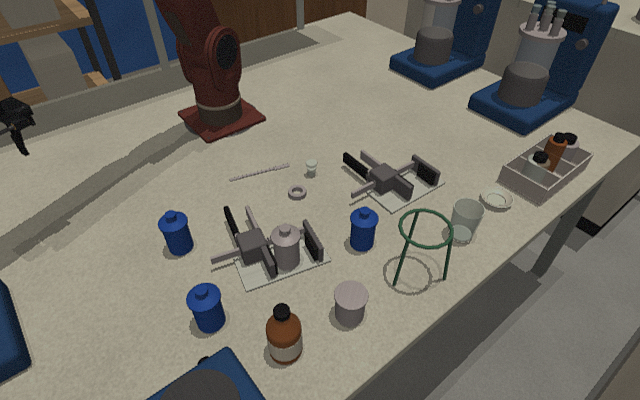

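View pics/side0.png

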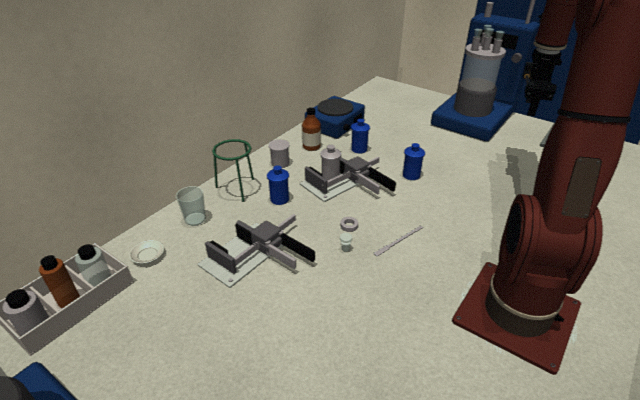

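View pics/wrist0.png

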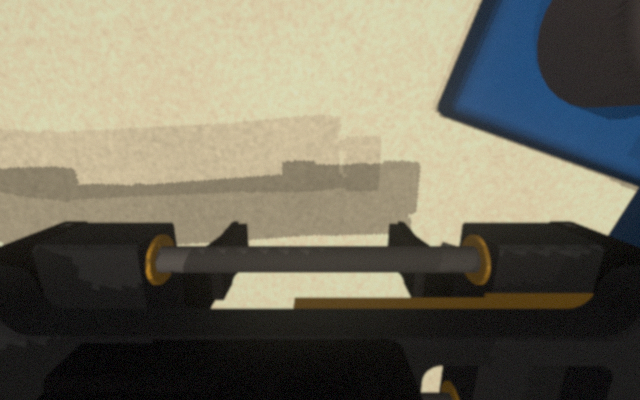

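The scene view shows the loaded clamp at about (270,245), with the cup at (286,245). The empty clamp is at about (395,178). I'll enlarge both.

```bash
python3 - <<'E'
import cv2
a=cv2.imread("pics/scene0.png")[190:300,200:340]
cv2.imwrite("pics/sz.png",cv2.resize(a,None,fx=5.6,fy=5.4,interpolation=cv2.INTER_CUBIC))
a=cv2.imread("pics/side0.png")[135:215,290:410]
cv2.imwrite("pics/dz.png",cv2.resize(a,None,fx=6.5,fy=6.5,interpolation=cv2.INTER_CUBIC))
E
```

```text
(no output)
```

View pics/sz.png

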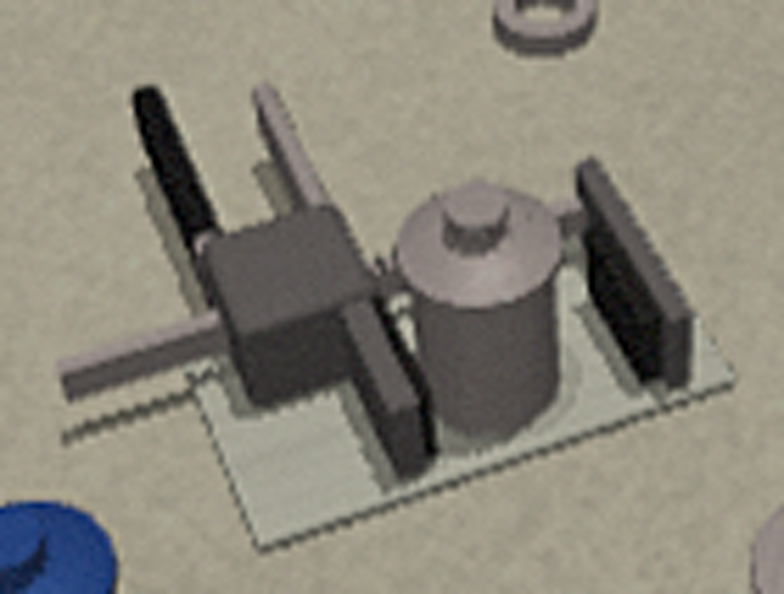

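View pics/dz.png

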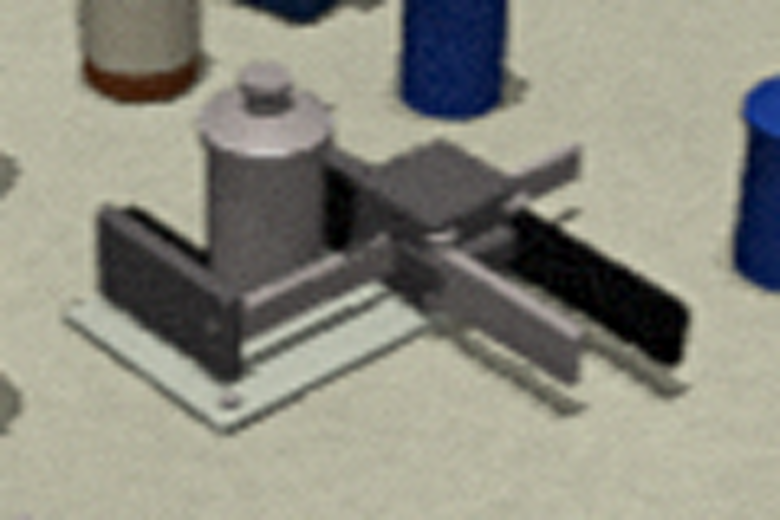

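The crop shows the black handle's end at zoomed (147,92) and the steel trigger's end at (263,92). I'll cast these and other features onto known heights.

```bash
cat > h.py <<'E'
import numpy as np
from scipy.spatial.transform import Rotation as Ro
def cast(c,u,v,z):
    d=c["R"].T@np.linalg.inv(c["K"])@np.array([u,v,1.]);o=-c["R"].T@c["t"]
    return o+d*(z-o[2])/d[2]
def proj(c,X):
    p=c["K"]@(c["R"]@np.asarray(X)+c["t"]);return p[:2]/p[2]
E
python3 - <<'E'
from h import *
import pickle
s,d=pickle.load(open("v0.pkl","rb"))
print("toolR\n",Ro.from_rotvec(s["eef_rot"]).as_matrix().round(3))
S=lambda x,y,z:cast(d["scene"],200+x/5.6,190+y/5.4,z).round(4)
D=lambda x,y,z:cast(d["side"],290+x/6.5,135+y/6.5,z).round(4)
print("black end",S(145,92,.054),D(685,308,.054))
print("black near head",S(205,228,.054),D(515,210,.054))
print("steel end",S(262,90,.054),D(579,340,.054))
print("steel near head",S(318,200,.054),D(440,248,.054))
print("head corners scene",S(205,245,.066),S(330,207,.066),S(375,290,.066),S(245,335,.066))
print("head corners side",D(435,240,.066),D(515,185,.066),D(435,140,.066))
print("cup knob top",S(477,195,.126),D(267,73,.126))
print("flange",S(479,243,.094),D(266,122,.094))
print("farjaw top",S(590,163,.061),S(690,315,.061),"side",D(105,210,.061),D(240,305,.061))
E
```

```text
toolR
 [[ 0.317 -0.001  0.948]
 [-0.948  0.002  0.317]
 [-0.002 -1.    -0.   ]]
black end [ 0.4649 -0.2354  0.054 ] [ 0.4531 -0.2272  0.054 ]
black near head [ 0.5574 -0.2584  0.054 ] [ 0.5619 -0.252   0.054 ]
steel end [ 0.4971 -0.1928  0.054 ] [ 0.4806 -0.1756  0.054 ]
steel near head [ 0.5733 -0.2112  0.054 ] [ 0.574 -0.202  0.054]
head corners scene [ 0.5764 -0.2678  0.066 ] [ 0.5903 -0.2145  0.066 ] [ 0.6426 -0.2261  0.066 ] [ 0.6304 -0.281   0.066 ]
head corners side [ 0.5705 -0.1911  0.066 ] [ 0.5647 -0.2552  0.066 ] [ 0.6192 -0.2672  0.066 ]
cup knob top [ 0.671  -0.1906  0.126 ] [ 0.6683 -0.1885  0.126 ]
flange [ 0.6687 -0.1901  0.094 ] [ 0.6725 -0.194   0.094 ]
farjaw top [ 0.6345 -0.1082  0.061 ] [ 0.7317 -0.1303  0.061 ] side [ 0.72   -0.1246  0.061 ] [ 0.6191 -0.0979  0.061 ]
```

Call:
arm_command:
  motion: [87,-0.7,0,1.0,0.6,87,-1.4,0,2.0,1.3,87,-2.1,0,3.1,2.0,87,-2.8,0,4.1,2.7,87,-3.5,0,5.1,3.4,87,-4.2,0,6.2,4.0,87,-4.9,0,7.2,4.7,87,-5.65,0,8.25,5.3]

```text
clock: 1.15
ee_pos: [0.5067, -0.2186, 0.2306]
eef_rot: [-1.089, 1.38, -1.38]
contact_force: [0.8, -0.9, 0.9]
width: 0.0869
```

Call:
arm_command:
  motion: [87,0,0,0,0,87,0,0,0,0,87,0,0,0,0]

```text
clock: 1.52
ee_pos: [0.505, -0.2218, 0.2304]
eef_rot: [-1.09, 1.38, -1.38]
contact_force: [0.4, -0.2, 0.4]
width: 0.0866
```

```bash
python3 - <<'E'
from bench import bot
from h import *
import cv2,pickle
s=bot.observe();c=bot.camera("wrist")
print(s["clock"],s["ee_pos"],Ro.from_rotvec(s["eef_rot"]).as_matrix().round(3),s["contact_force"])
pickle.dump((s,c),open("v1.pkl","wb"))
cv2.imwrite("pics/w1.png",c["img"][:,:,::-1])
E
```

```text
1.525 [ 0.5049671  -0.22181571  0.23039184] [[-0.232 -0.001  0.973]
 [-0.973 -0.    -0.232]
 [ 0.    -1.    -0.001]] [ 0.39618879 -0.2234068   0.42600352]
```

View pics/w1.png

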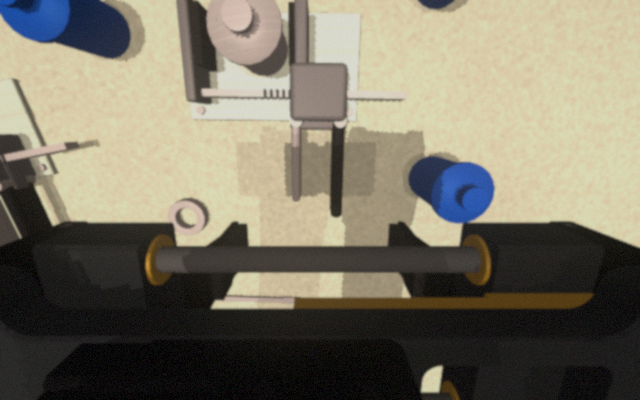

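The wrist view shows the steel trigger from (297,125) to (296,198), the black handle from (340,125) to (336,215), and the head front at about row 119. I'll turn these into tool coordinates.

```bash
cat >> h.py <<'E'
def wcast(s,c,u,v,z):
    R=Ro.from_rotvec(s["eef_rot"]).as_matrix();T=c["tool_from_camera"]
    d=R@T[:3,:3]@np.linalg.inv(c["K"])@np.array([u,v,1.]);o=s["ee_pos"]+R@T[:3,3]
    P=o+d*(z-o[2])/d[2]; return P, R.T@(P-s["ee_pos"])
E
python3 - <<'E'
from h import *
import pickle
s,c=pickle.load(open("v1.pkl","rb"))
for n,u,v,z in [("steel end",296,199,.054),("steel head",297,125,.054),("black end",336,216,.054),("black head",340,125,.054),("headL",293,120,.066),("headR",346,120,.066),("head far L",294,64,.066),("jaw near end",195,101,.061),("jaw pad",201,95,.061),("jaw inner far",199,0,.061),("knob",238,13,.126),("fixed jaw inner near",292,60,.061),("fixed far",294,0,.061)]:
    P,t=wcast(s,c,u,v,z);print(n,P.round(4),"tool",(t*1000).round(1))
E
```

```text
steel end [ 0.4907 -0.1891  0.054 ] tool [-28.5 176.4 -21.4]
steel head [ 0.5754 -0.2124  0.054 ] tool [-25.6 176.3  66.4]
black end [ 0.4579 -0.232   0.054 ] tool [ 20.7 176.4 -43.3]
black head [ 0.5639 -0.2602  0.054 ] tool [ 23.5 176.4  66.4]
headL [ 0.5815 -0.2103  0.066 ] tool [-29.  164.3  71.8]
headR [ 0.5679 -0.2668  0.066 ] tool [ 29.1 164.4  71.8]
head far L [ 0.6359 -0.2257  0.066 ] tool [-26.7 164.3 128.3]
jaw near end [ 0.626  -0.1106  0.061 ] tool [-136.4  169.3   92. ]
jaw pad [ 0.6304 -0.1191  0.061 ] tool [-129.1  169.3   98.2]
jaw inner far [ 0.7165 -0.1475  0.061 ] tool [-121.5  169.2  188.5]
knob [ 0.6716 -0.1931  0.126 ] tool [-66.7 104.3 155.5]
fixed jaw inner near [ 0.6411 -0.2245  0.061 ] tool [-29.1 169.3 133.1]
fixed far [ 0.6942 -0.2406  0.061 ] tool [-25.8 169.3 188.5]
```

Call:
arm_command:
  motion: [87,-0.06,0.9,0.08,0.3,87,-0.06,1.8,0.08,0.3,87,-0.06,2.5,0.08,0.3,87,-0.06,3.0,0.08,0.3,87,-0.06,3.0,0.08,0.3,87,-0.06,3.0,0.08,0.3]

```text
clock: 2.33
ee_pos: [0.5108, -0.2191, 0.0817]
eef_rot: [-1.072, 1.4, -1.402]
contact_force: [0.1, 0.5, 0.4]
width: 0.0872
```

```bash
python3 - <<'E'
from bench import bot
from h import *
import cv2,pickle
s=bot.observe();c=bot.camera("wrist")
print(s["clock"],s["ee_pos"],Ro.from_rotvec(s["eef_rot"]).as_matrix().round(3),s["contact_force"])
pickle.dump((s,c),open("v2.pkl","wb"))
cv2.imwrite("pics/w2.png",c["img"][:,:,::-1])
E
```

```text
2.325 [ 0.51082557 -0.21905326  0.08171854] [[-0.261  0.001  0.965]
 [-0.965 -0.001 -0.261]
 [ 0.    -1.     0.001]] [0.11966351 0.4737893  0.44911794]
```

View pics/w2.png

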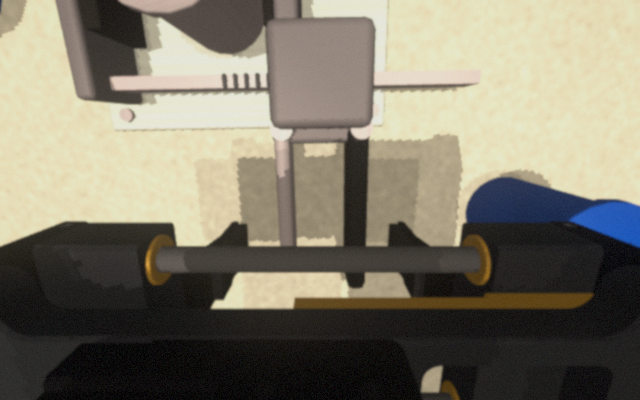

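The fingers (inner faces at about u=240 and 395) straddle the trigger (287,240) and the handle (354,285). I'll check the centring numerically.

```bash
python3 - <<'E'
from h import *
import pickle
s,c=pickle.load(open("v2.pkl","rb"))
for n,u,v,z in [("steel L",279,240,.054),("steel R",293,240,.054),("steel head",285,140,.054),("black end",354,287,.054),("blackL",345,240,.054),("blackR",367,240,.054),("black head",356,140,.054),("headL",270,122,.066),("headR",373,122,.066),("head top",270,20,.066)]:
    P,t=wcast(s,c,u,v,z);print(n,P.round(4),"tool",(t*1000).round(1))
E
```

```text
steel L [ 0.5086 -0.1884  0.054 ] tool [-29.   27.7 -10.3]
steel R [ 0.506  -0.1978  0.054 ] tool [-19.2  27.7 -10.3]
steel head [ 0.5734 -0.2124  0.054 ] tool [-22.7  27.8  58.6]
black end [ 0.4585 -0.2305  0.054 ] tool [ 24.7  27.7 -47.5]
blackL [ 0.4964 -0.233   0.054 ] tool [ 17.2  27.7 -10.3]
blackR [ 0.4924 -0.2479  0.054 ] tool [ 32.6  27.7 -10.3]
black head [ 0.5615 -0.2562  0.054 ] tool [22.6 27.8 58.6]
headL [ 0.5859 -0.2085  0.066 ] tool [-29.9  15.8  69.7]
headR [ 0.5701 -0.2668  0.066 ] tool [30.6 15.8 69.7]
head top [ 0.6366 -0.2246  0.066 ] tool [-27.5  15.9 122.8]
```

Call:
arm_command:
  motion: [87,0.03,0.5,0,0,87,0.03,0.9,0,0,87,0.03,1.13,0,0,87,0.03,1.13,0,0,87,0.03,1.13,0,0]

```text
clock: 3.0
ee_pos: [0.5108, -0.22, 0.0251]
eef_rot: [-1.072, 1.399, -1.402]
contact_force: [0.4, 0.4, 0.3]
width: 0.0874
```

Call:
arm_command:
  motion: [38,0,0,0,0,38,0,0,0,0,38,0,0,0,0,38,0,0,0,0,38,0,0,0,0,38,0,0,0,0]

```text
clock: 3.75
ee_pos: [0.5094, -0.2218, 0.0242]
eef_rot: [-1.073, 1.401, -1.404]
contact_force: [-1.9, -5.7, 0.6]
width: 0.0419
```

```bash
cat > look.py <<'E'
import sys
from bench import bot
from h import *
import cv2,pickle
n=sys.argv[1]
s=bot.observe();c=bot.camera("wrist");c2=bot.camera("scene")
print(s["clock"],s["ee_pos"].round(4),s["contact_force"].round(2),s["torque"].round(2),s["width"])
pickle.dump((s,c,c2),open(n+".pkl","wb"))
a=cv2.resize(c2["img"][190:300,200:340],(510,400),interpolation=cv2.INTER_CUBIC)
w=cv2.resize(c["img"][0:310,:],(510,247)); w2=np.zeros((400,510,3),np.uint8); w2[:247]=w
o=np.hstack([a,w2]);o=cv2.resize(o,(800,314))
cv2.imwrite("pics/"+n+".png",o[:,:,::-1])
E
python3 look.py q1
```

```text
3.75 [ 0.5094 -0.2218  0.0242] [-1.87 -5.72  0.63] [-1.25  0.52 -0.21] 0.04186781024083517
```

View pics/q1.png

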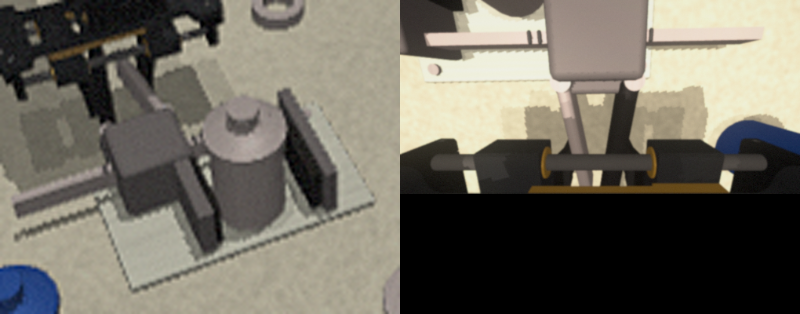

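The squeeze works: the left panel shows the far jaw closer to the cup. The opening reads 41.9 mm, so I'll close a little further to be sure it's a full squeeze. I'm also shifting a touch in x to balance the side force.

Call:
arm_command:
  motion: [34,0.03,0,0,0,34,0.03,0,0,0,34,0.03,0,0,0,34,0.03,0,0,0]

```text
clock: 4.35
ee_pos: [0.5094, -0.2218, 0.0242]
eef_rot: [-1.073, 1.401, -1.402]
contact_force: [-2.9, -4.3, 4.5]
width: 0.042
```

Call:
arm_command:
  motion: [80,0,0,0,0,80,0,0,0,0,80,0,0,0,0,80,0,0,0,0,80,0,0,0,0]

```text
clock: 4.97
ee_pos: [0.5098, -0.2209, 0.024]
eef_rot: [-1.073, 1.401, -1.4]
contact_force: [-0.0, -0.7, 0.4]
width: 0.0786
```

```bash
python3 look.py r1
```

```text
4.975 [ 0.5098 -0.2209  0.024 ] [-0.03 -0.65  0.44] [ 0.03  0.04 -0.  ] 0.07859170130011826
```

View pics/r1.png

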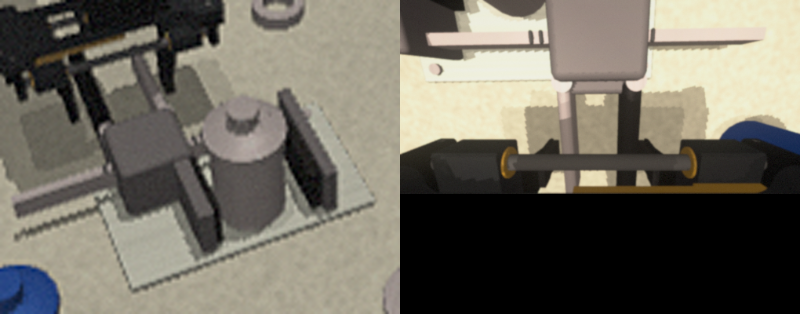

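The jaw ratcheted and stayed, and the paddles sprang back. I'll do the second squeeze.

Call:
arm_command:
  motion: [36,0,0,0,0,36,0,0,0,0,36,0,0,0,0,36,0,0,0,0,36,0,0,0,0,36,0,0,0,0]

```text
clock: 5.82
ee_pos: [0.5093, -0.2218, 0.0241]
eef_rot: [-1.073, 1.401, -1.401]
contact_force: [-2.5, -4.8, 1.1]
width: 0.0418
```

Call:
arm_command:
  motion: [80,0,0,0,0,80,0,0,0,0,80,0,0,0,0,80,0,0,0,0,80,0,0,0,0]

```text
clock: 6.45
ee_pos: [0.5098, -0.2209, 0.0241]
eef_rot: [-1.073, 1.401, -1.4]
contact_force: [0.4, -0.2, -0.4]
width: 0.0778
```

```bash
python3 look.py r2
```

```text
6.45 [ 0.5098 -0.2209  0.0241] [ 0.44 -0.24 -0.44] [0.02 0.03 0.04] 0.07783392387467447
```

View pics/r2.png

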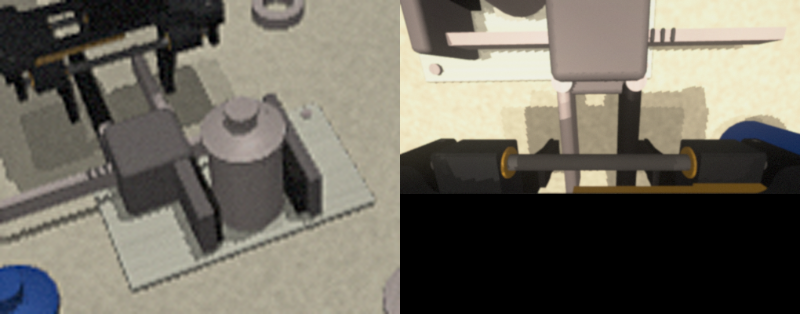

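The jaw is another step closer but still has a gap to the cup. Third squeeze next.

Call:
arm_command:
  motion: [36,0,0,0,0,36,0,0,0,0,36,0,0,0,0,36,0,0,0,0,36,0,0,0,0,36,0,0,0,0]

```text
clock: 7.3
ee_pos: [0.5092, -0.2218, 0.024]
eef_rot: [-1.073, 1.402, -1.401]
contact_force: [-2.9, -4.0, 1.7]
width: 0.0458
```

Call:
arm_command:
  motion: [80,0,0,0,0,80,0,0,0,0,80,0,0,0,0,80,0,0,0,0,80,0,0,0,0]

```text
clock: 7.92
ee_pos: [0.5099, -0.2208, 0.0241]
eef_rot: [-1.073, 1.4, -1.4]
contact_force: [-0.3, -0.1, 0.0]
width: 0.0787
```

```bash
python3 look.py r3
```

```text
7.925 [ 0.5099 -0.2208  0.0241] [-0.25 -0.09  0.04] [ 0.06  0.02 -0.05] 0.07874959180362893
```

View pics/r3.png

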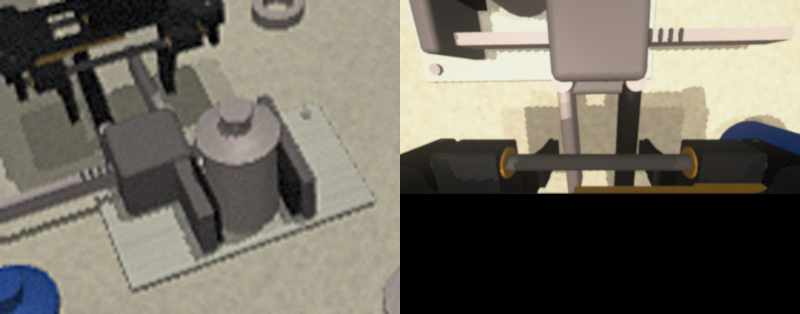

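The third squeeze stalled at 45.8 mm and the cup shifted toward the fixed jaw, so it met resistance. I'll squeeze once more to confirm the cup is firm.

Call:
arm_command:
  motion: [36,0,0,0,0,36,0,0,0,0,36,0,0,0,0,36,0,0,0,0,36,0,0,0,0,36,0,0,0,0]

```text
clock: 8.78
ee_pos: [0.5094, -0.2218, 0.024]
eef_rot: [-1.073, 1.401, -1.401]
contact_force: [-1.8, -4.5, 0.4]
width: 0.0458
```

Call:
arm_command:
  motion: [80,0,0,0,0,80,0,0,0,0,80,0,0,0,0,80,0,0,0,0,80,0,0,0,0]

```text
clock: 9.4
ee_pos: [0.5098, -0.2207, 0.024]
eef_rot: [-1.073, 1.4, -1.4]
contact_force: [-0.7, 0.6, 0.0]
width: 0.0787
```

```bash
python3 look.py r4; python3 - <<'E'
import pickle,cv2,numpy as np
for i in (1,2,3,4):
    s,c,c2=pickle.load(open(f"r{i}.pkl","rb"))
    g=c["img"][:,:,:].astype(int).sum(2)
    row=g[55:70,460:640].mean(0); col=g[:, :]
    # left end of light bar (jaw face) and right end of the bar
    l=g[60:66,20:130].mean(0);r=g[50:58,540:620].mean(0)
    print(i,"jaw face u",20+np.argmax(np.diff(l)))
    if i>1:
        p=pickle.load(open(f"r{i-1}.pkl","rb"))[2]["img"]; print(" scene diff cup/jaw", np.abs(p.astype(int)-c2["img"])[205:285,265:330].mean().round(2))
        t,_=cv2.phaseCorrelate(cv2.cvtColor(p[225:270,270:300].copy(),7).astype(float),cv2.cvtColor(c2["img"][225:270,270:300].copy(),7).astype(float)); print(" cup shift px",t)
E
```

```text
9.4 [ 0.5098 -0.2207  0.024 ] [-0.74  0.56  0.02] [0.05 0.04 0.03] 0.07872217143855846
1 jaw face u 42
2 jaw face u 74
 scene diff cup/jaw 11.56
 cup shift px (-0.2198479167064562, 0.3466740979897587)
3 jaw face u 87
 scene diff cup/jaw 7.79
 cup shift px (-0.7821419652330679, 0.8981003657943027)
4 jaw face u 87
 scene diff cup/jaw 2.36
 cup shift px (0.11429449844719741, 0.5943565704305414)
```

View pics/r4.png

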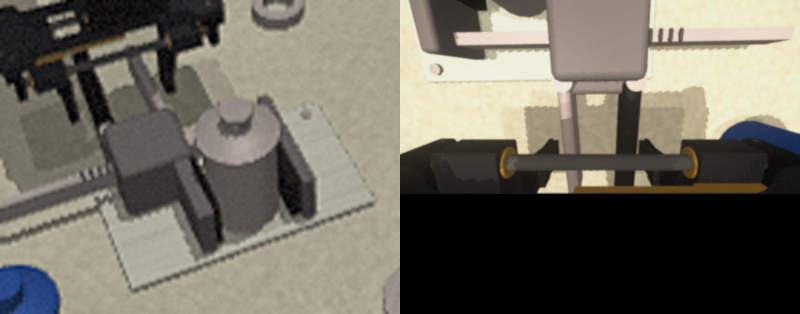

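The stall repeats at 45.8 mm and neither the jaw (u=87 both times) nor the cup moved, so the cup is firm. I'll open fully and withdraw straight up.

Call:
arm_command:
  motion: [87,0,0,0,0,87,0,0,0,0,87,0,-0.4,0,0,87,0,-1.0,0,0,87,0,-1.9,0,0,87,0,-2.8,0,0,87,0,-3.6,0,0,87,0,-4.0,0,0]

```text
clock: 10.5
ee_pos: [0.5104, -0.2214, 0.2267]
eef_rot: [-1.071, 1.398, -1.403]
contact_force: [-0.6, -0.2, -0.1]
width: 0.0871
```

Call:
arm_command:
  motion: [87,0,0,0,0,87,0,0,0,0,87,0,0,0,0,87,0,0,0,0]

```text
clock: 11.0
ee_pos: [0.5093, -0.221, 0.2232]
eef_rot: [-1.073, 1.402, -1.4]
contact_force: [0.0, 0.0, -0.1]
width: 0.0875
```

```bash
python3 look.py f; python3 - <<'E'
import pickle,cv2
from h import *
s,c,c2=pickle.load(open("f.pkl","rb"))
cv2.imwrite("pics/fw.png",c["img"][:,:,::-1]);cv2.imwrite("pics/fs.png",c2["img"][:,:,::-1])
E
```

```text
11.0 [ 0.5093 -0.221   0.2232] [ 0.03  0.04 -0.1 ] [ 0.08 -0.01  0.07] 0.08745007252662648
```

View pics/fw.png

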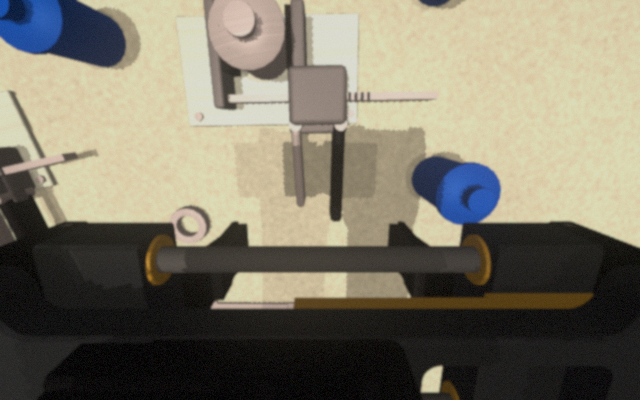

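View pics/fs.png

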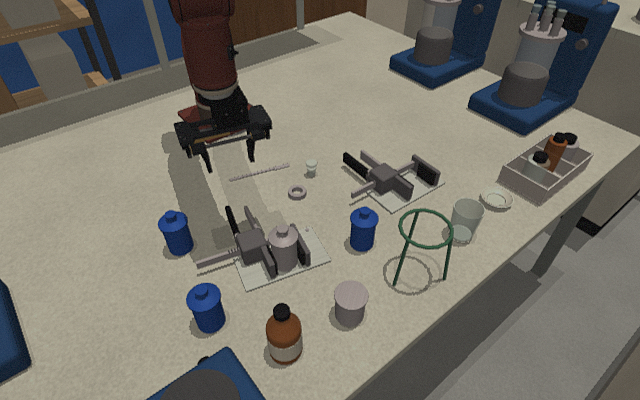

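The cup stands upright between both jaws at about (285,247) in the scene view. The gripper is clear, and the empty clamp at (395,178) and the blue cups look unchanged. I'm handing in.

```bash
python3 -c "
from bench import bot
print(bot.finish_job())"
```

```text
the job is handed in; nothing more can be done
None
```

The loaded clamp now holds the cup upright between its jaws, and the job was handed in at about 11 s of the 48 s allowed.

- **Squeezes:** I made four squeeze-and-release cycles on the trigger grip. The first two were full, stopping at about 42 mm, which is slightly wider than the stated 40 mm. The jaw stepped in on each. The third stalled at 45.8 mm as the jaw closed on the cup and pushed it toward the fixed jaw.
- **Firmness check:** The fourth squeeze stalled at the same 45.8 mm and the jaw stayed put in the wrist view. The cup looked unmoved, though the image-shift estimate read about 0.6 px, which I took as noise. I did not pull on the cup to test the hold.
- **Forces:** The readings at the end of each move showed up to about 7 N at the wrist, with a side force of 4–6 N during squeezes. A 1.5 mm shift did not fully remove that side force.
- **Final state:** The gripper was opened and raised clear to about 0.22 m, reading no contact force. In the last pictures the empty clamp, the blue cups and everything else looked unchanged.

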